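Balance the still-life stones

ROBOT

A 6-joint arm with a two-finger parallel gripper is mounted at the origin on the work surface. World frame = base frame: x ahead of the robot, y to its left, z up, the work surface at z = 0. Lengths are in m, angles in rad, forces in N, time in s.
With the tool pointing down it reaches from about 0.375 to 0.9 m from the base axis. Payload 3.1 kg.
Tool frame: the origin (TCP) lies between the finger pads; the fingertips stand 19 mm ahead of it and the grasp point (between the pads) is the TCP; z points along the fingers, y is the direction in which the jaws open and shut (so a half turn about z gives the same grasp; the last joint's range is limited). The gripper opens to 85 mm and grips with 20 to 120 N. Pads are 22 mm wide; open, the fingers measure 114 mm over their backs; the gripper's body (76 mm by 85 mm) begins 54 mm behind the grasp point. The pads swing forward as they close: fully open they stand 13 mm farther back than shut.
Start: joints at [-1.498, 0.527, 1.433, -0, 1.181, -0.178], TCP at [0.155, -0.605, 0.25] pointing down, gripper open.
Joint ranges: [-3.08, 3.08], [-0.75, 2.2], [0.22, 2.44], [-1.43, 4.57], [0, 2.65], [-2.85, 2.85]. Speed limits (rad/s): [2.79, 2.79, 3.14, 3.14, 3.14, 3.14].

INTERFACE

Orientations are given as [roll, pitch, yaw] about the fixed x, y, z axes, in that order (R = Rz(yaw) Ry(pitch) Rx(roll)).
In Python, from plant import sensors, viewer, job gives the robot as it stands.
- The arm moves only by the shell command python3 -m pendant 'ROWS'. ROWS is JSON, a list of rows, each a list of 3 entries, a list of its own where there are three numbers: the turn, a rotation vector about the tool's x, y, z in rad, then the shift along the tool's x, y, z in m, then the finger opening in m, from 0 to 0.0854. A call has 1 to 8 rows; each row is the pose to reach, as a shift and turn from the pose commanded when the call began, along the tool's axes at that moment; what a row does not reach only later rows make up. A row lasts 1/12 s, in which the tool goes at most 41.7 mm and 7.16 degrees, less where a joint would pass 70% of its speed; a pose out of reach is approached as far as the arm can. A call with a gripper value outside its range is refused whole. The fingers move at their own pace and stop on an object; the grip force is fixed at half the most. Time passes only in rows, so rows that repeat a pose let the fingers close. It gives the time, the measured TCP pose, the force and the opening at its end, in the units of the state.
- sensors.observe(): the state, without advancing time (a new reading comes with each control period).
- viewer.capture(name): name is "scene" or "top" or "wrist"; returns (picture, depth): 384x512x3 uint8, red, green, blue; 384x512 float32, m along the optical axis (not along the pixel's ray), 0 where there is no reading.
- viewer.camera_params(name): a dict with "camera_matrix" (3x3 intrinsics, pixels), "rvec" (rotation vector, rad) and "tvec" (3), from world to camera coordinates, as OpenCV has them; the wrist camera has in their place "T_tool_cam" (4x4, takes a point from camera to tool coordinates, whose origin is the TCP and whose axes are the flange's). Camera axes: x right, y down, z forward; pixel columns grow to the right and rows downward; lengths in m; the calibration is good to about 2 mm. A picture is of the moment at which its call begins: read the wrist's pose just before it. camera_params takes no time and is no camera call.
- job.close_job(): hands the job in, once; it reports no verdict.
The state is a dict: "time": time; "joints": joint angles; "qd": joint speeds; "joint_torque": joint torques, N m; "tcp_pos": TCP position; "eef_rot": TCP orientation; "wrist_force": force on the tool from outside, world axes, zero at the start; "moment": the same for the moment, N m; "finger_gap": opening from 0.0 (shut) to 1.0 (fully open).
Only numpy, scipy, OpenCV 4.12 (cv2) and the standard library are available. Lean on these libraries where they do the work, as an engineer would, in place of code of your own. Each camera call takes 0.05 s, during which the arm holds its last target. There are 200 camera calls.

TASK

Finish the stone cairn on the grey modelling stand for the drawing class: bed the dark wedge-shaped stone on the middle of the big sandstone, turned so that the two slopes cancel and it offers a level top, then lay the pale stone flat on the middle of the dark one, so that it lies level and all is steady. Set the stones down rather than dropping them, keep the sandstone where it is, and leave everything else on the table undisturbed.

Things in the scene. Friction and masses are not known exactly. Their poses are not given: they have to be found in the camera images.
- stand: Round grey modelling stand (low turntable head, does not turn), fixed; disc 230 mm across, top 40 mm above the table. Origin: centre of its underside.
- base_stone: Big sand-coloured stone, 150 (x) x 112 (y) mm, about 1.5 kg, loose, lying on the stand. Flat underside, origin at its centre. Its flat top face slopes by 12 degrees (0.21 rad): 62 mm high at the -x end, 46 mm over the origin, 30 mm at the +x end, so it falls towards its own +x; level along y.
- base_top (a point): Centre of the big stone's sloping top face, 46 mm above its origin.
- wedge_stone: Dark slate-grey wedge stone, 100 (x) x 56 (y) mm, about 0.45 kg, loose, lying on the table on its flat underside; origin at the underside's centre. Flat top face sloping by the same 12 degrees (0.21 rad): 26.5 mm thick at the -x end, 37 mm over the origin, 47.5 mm at the +x end. Sides vertical, nearly parallel near the middle: grip across its 56 mm. Its top becomes level when its thick (+x) end lies over the big stone's low (+x) end, the x axes parallel.
- wedge_top (a point): Centre of the wedge stone's top face, 37 mm above its origin.
- cap_stone: Pale off-white stone, 84 (x) x 52 (y) x 32 (z) mm, about 0.3 kg, loose, lying flat on the table; flat and parallel above and below, rounded outline. Origin at the centre of its underside, z up. Grip across its 52 mm.
- red_pebble: Bystander: red-brown pebble 62 x 48 x 29 mm, loose. Origin at its underside.
- green_pebble: Bystander: green pebble 68 x 45 x 27 mm, loose. Origin at its underside.
- paint_tube: Bystander: white and blue paint tube with a black cap, about 110 x 42 x 18 mm, lying. Origin at its underside.
- palette_knife: Bystander: palette knife 200 mm long, lying. Origin at its underside.
- brush_jar: Bystander: glass jar 100 mm across full of brushes, about 250 mm high. Origin at its underside.
- enamel_bowl: Bystander: white bowl 124 mm across, 55 mm high. Origin at its underside.
- paint_bottle: Bystander: red paint bottle 60 mm across, 150 mm high. Origin at its underside.
Not all that is in view belongs to the job. Several things look just like the cap_stone: the one meant starts nearest to the robot's base. What is shaped like the base_stone but yellow is not meant.

How it is judged:
By the outcome, as a careful person would: the job done as asked, in the order asked, and still so for the second after the job is handed in, with the robot touching nothing.
It also fails if it takes over 58 s, if anything falls off the work surface, if the arm or the gripper's body presses on something with over 40 N, if the wrist force passes 120 N, or if a joint passes its speed limit or range.

## Working session

There is one attempt and no reset: what is moved stays moved. The work goes in short steps, Python scripts to look and compute and a shell command to move; the robot and the scene stay as the last step left them, time stands still between calls to the robot, and variables do not carry over. Pictures are saved under pics/ and viewed, on a budget of 10 in all, crops included, one or two more only if the job needs it, and the job is handed in when it is done.

```bash
mkdir -p pics; ls; cat > h.py <<'E'
import numpy as np, cv2
from scipy.spatial.transform import Rotation as R
from plant import sensors, viewer, job
def cam(name):
    s=sensors.observe(); p=viewer.camera_params(name); im,d=viewer.capture(name)
    K=np.array(p["camera_matrix"])
    T=np.eye(4)
    if "rvec" in p:
        Rm=cv2.Rodrigues(np.array(p["rvec"],float))[0]; T[:3,:3]=Rm.T; T[:3,3]=-Rm.T@np.array(p["tvec"]).ravel()
    else:
        W=np.eye(4); W[:3,:3]=R.from_euler('xyz',s["eef_rot"]).as_matrix(); W[:3,3]=s["tcp_pos"]; T=W@np.array(p["T_tool_cam"])
    v,u=np.mgrid[:d.shape[0],:d.shape[1]]
    P=np.stack([(u-K[0,2])/K[0,0]*d,(v-K[1,2])/K[1,1]*d,d],-1)
    P=P@T[:3,:3].T+T[:3,3]; P[d==0]=np.nan
    return im,d,P
def save(n,im,f=1.5): cv2.imwrite('pics/'+n,cv2.resize(im[...,::-1],None,fx=f,fy=f,interpolation=cv2.INTER_CUBIC))
E
python3 - <<'E'
from h import *
print(sensors.observe())
for n in("top","scene"):
    im,d,P=cam(n); save(n+'0.png',im); np.savez(''+n+'0.npz',im=im,P=P)
E
```

```text
pics
{'time': 0.0, 'joints': array([-1.49847923e+00,  5.28460254e-01,  1.43392867e+00,  5.04156861e-05,
        1.18139448e+00, -1.78486704e-01]), 'qd': array([ 1.55909365e-04, -1.30643500e-03, -2.48011619e-04, -4.10161475e-04,
       -9.37136463e-05, -3.68836583e-05]), 'joint_torque': array([ 4.14022497e-05, -4.42347443e+01, -1.78024918e+01, -2.12419486e-04,
        8.47096700e-03, -3.95451352e-06]), 'tcp_pos': array([ 0.1551132 , -0.60473853,  0.24932882]), 'eef_rot': array([-3.13944499e+00, -4.34804263e-04,  2.50784143e-01]), 'wrist_force': array([ 0.18089061, -0.42164485, -0.29321761]), 'moment': array([-0.02191813, -0.00708731,  0.07735268]), 'finger_gap': 0.9983823994305575}
```

View pics/top0.png

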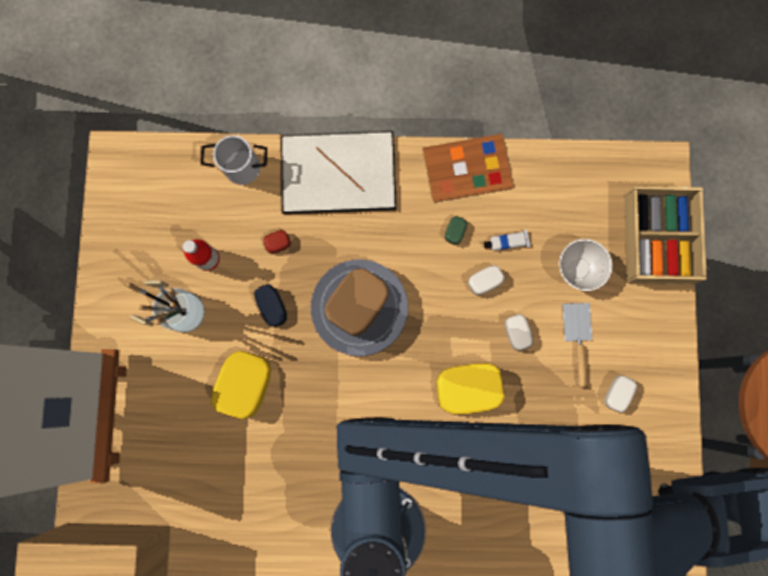

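View pics/scene0.png

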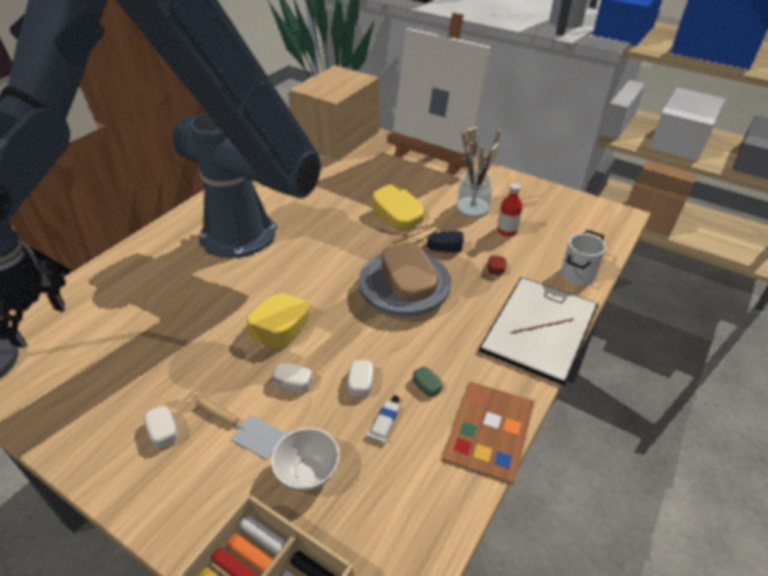

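The top view (1.5×) shows the base stone at (356,301) on the stand, the dark wedge at (270,305), and three pale stones at (487,281), (519,333) and (621,394). The yellow decoys are at (241,384) and (471,389). The scene view agrees. Next I measure these.

```bash
python3 - <<'E'
from h import *
for n,seeds in (("top",dict(stand=(318,312),base=(356,301),wedge=(270,305),capA=(487,281),capB=(519,333),capC=(621,394))),("scene",dict(base=(408,270),wedge=(446,241),capA=(361,377),capB=(293,377),capC=(160,425)))):
    z=np.load(n+'0.npz'); im,P=z['im'],z['P']
    hsv=cv2.cvtColor(im,cv2.COLOR_RGB2HSV).astype(int)
    print(n,'table z',np.nanmedian(P[...,2][(P[...,2]>-.03)&(P[...,2]<.02)]))
    for k,(u,v) in seeds.items():
        u,v=int(u/1.5),int(v/1.5)
        c=P[v,u]
        if k=='stand': print(k,c.round(4)); continue
        rr=np.linalg.norm(P[...,:2]-c[:2],axis=-1)
        zmin={'base':.06}.get(k,.012)
        m=((rr<(.11 if k=='base' else .075))&(P[...,2]>zmin)).astype(np.uint8)
        _,lab=cv2.connectedComponents(m,connectivity=4); m=lab==lab[v,u]
        Q=P[m]
        # plane by RANSAC-ish around upper faces
        best=None; rng=np.random.default_rng(0)
        for _ in range(400):
            a=Q[rng.choice(len(Q),3)]; nn=np.cross(a[1]-a[0],a[2]-a[0]); l=np.linalg.norm(nn)
            if l<1e-6: continue
            nn/=l; nn*=np.sign(nn[2]); 
            if nn[2]<.93: continue
            inl=abs((Q-a[0])@nn)<.002
            if best is None or inl.sum()>best.sum(): best=inl
        q=Q[best]; A=np.c_[q[:,:2],np.ones(len(q))]; co=np.linalg.lstsq(A,q[:,2],rcond=None)[0]
        fall=np.arctan2(-co[1],-co[0])
        def rect(S):
            (cx,cy),(w,h),a=cv2.minAreaRect((S[:,:2]*1000).astype(np.float32))
            a=a if w>h else a+90
            return np.round([cx,cy,max(w,h),min(w,h),a],1)
        print(k,c.round(3),len(Q),'all',rect(Q),'top',rect(q),'ztop %.3f'%np.median(q[:,2]),'max %.3f'%Q[:,2].max(),'slope %.1f fall %.1f deg'%(np.degrees(np.arctan(np.hypot(*co[:2]))),np.degrees(fall)),'zc',np.round(co@[*(rect(q)[:2]/1000),1],4))
E
```

```text
top table z 0.00025765208859818145
stand [0.4958 0.1521 0.0388]
base [0.52  0.062 0.088] 1259 all [520.   61.5 147.6 110.8 148.3] top [519.7  61.4 143.7 107.8 149. ] ztop 0.086 max 0.107 slope 12.0 fall -31.1 deg zc 0.0854
wedge [0.511 0.266 0.039] 425 all [509.3 269.9  99.   56.3  22.8] top [509.3 268.   96.5  53.3  18.5] ztop 0.036 max 0.052 slope 15.4 fall -151.9 deg zc 0.0351
capA [ 0.579 -0.243  0.034] 311 all [ 583.  -241.5   82.9   51.1  119.1] top [ 581.8 -240.6   78.8   49.4  122.4] ztop 0.031 max 0.041 slope 3.1 fall -149.8 deg zc 0.0314
capB [ 0.457 -0.32   0.03 ] 331 all [ 459.2 -318.2   81.1   53.    18.2] top [ 459.6 -319.    80.8   51.1   18.2] ztop 0.031 max 0.042 slope 5.2 fall -54.8 deg zc 0.0312
capC [ 0.323 -0.555  0.031] 357 all [ 321.5 -554.1   82.3   53.8  158.7] top [ 321.3 -552.9   80.9   50.5  151.5] ztop 0.030 max 0.040 slope 2.6 fall 163.7 deg zc 0.0303
scene table z -0.002453058407876463
base [0.527 0.048 0.078] 945 all [522.8  55.5 151.  111.2 149.9] top [523.4  55.  146.4 108.8 146. ] ztop 0.080 max 0.100 slope 12.5 fall -33.8 deg zc 0.0817
wedge [0.524 0.25  0.037] 266 all [513.1 263.   97.2  58.8  26.6] top [512.3 263.5  96.   56.8  29.1] ztop 0.034 max 0.047 slope 12.0 fall -167.0 deg zc 0.0333
capA [ 0.591 -0.25   0.028] 345 all [ 586.1 -246.    85.    51.2  119.2] top [ 586.6 -247.7   79.1   47.   114.4] ztop 0.029 max 0.037 slope 1.1 fall -114.4 deg zc 0.0294
capB [ 0.471 -0.327  0.028] 363 all [ 463.4 -324.9   82.7   53.6   20.4] top [ 462.6 -324.2   78.8   49.9   20.5] ztop 0.029 max 0.034 slope 1.6 fall 155.2 deg zc 0.0289
capC [ 0.328 -0.561  0.027] 439 all [ 325.  -560.1   86.3   51.3  154.6] top [ 327.1 -559.8   80.1   47.6  151.2] ztop 0.029 max 0.035 slope 1.7 fall 25.6 deg zc 0.0289
```

```bash
cat >> h.py <<'E'
def rel(p,rot):
    "shift/turn from now to tool pose (p, Rotation), in tool axes"
    s=sensors.observe(); W=R.from_euler('xyz',s["eef_rot"])
    t=(W.inv()*rot).as_rotvec(); d=W.inv().apply(np.array(p)-s["tcp_pos"])
    return t.round(3).tolist(),d.round(4).tolist()
def down(yawdeg,tilt=0):
    "tool down, x axis at yaw; tilt lowers +x end (deg)"
    return R.from_euler('z',yawdeg,degrees=True)*R.from_euler('y',tilt,degrees=True)*R.from_euler('x',180,degrees=True)
E
python3 -c "
from h import *
print(viewer.camera_params('wrist'))
print(rel([.46,-.32,.30],down(19)))"
```

```text
{'camera_matrix': array([[341.96165613,   0.        , 259.32235258],
       [  0.        , 341.96165613, 188.66213593],
       [  0.        ,   0.        ,   1.        ]]), 'T_tool_cam': array([[-4.39354026e-04, -9.53055628e-01, -3.02794942e-01,
         7.68939455e-02],
       [ 9.99999891e-01, -3.71578579e-04, -2.81441038e-04,
         6.90526076e-04],
       [ 1.55716851e-04, -3.02795033e-01,  9.53055688e-01,
        -1.24210933e-01],
       [ 0.00000000e+00,  0.00000000e+00,  0.00000000e+00,
         1.00000000e+00]])}
([-0.002, -0.0, -0.081], [0.3661, -0.2004, -0.0501])
```

```bash
python3 -m pendant '[[[0,0,-0.08],[0.05,-0.03,-0.03],0.085],[[0,0,-0.08],[0.1,-0.06,-0.05],0.085],[[0,0,-0.08],[0.14,-0.08,-0.05],0.085],[[0,0,-0.08],[0.18,-0.1,-0.05],0.085],[[0,0,-0.08],[0.22,-0.12,-0.05],0.085],[[0,0,-0.08],[0.25,-0.14,-0.05],0.085],[[0,0,-0.08],[0.28,-0.155,-0.05],0.085],[[0,0,-0.08],[0.3,-0.165,-0.05],0.085]]'
python3 - <<'E'
from h import *
print(rel([.46,-.32,.30],down(19)))
im,d,P=cam("wrist"); save('w1.png',im); np.savez('w1.npz',im=im,P=P)
E
```

```text
time: 0.77
tcp_pos: [0.3927, -0.381, 0.3]
eef_rot: [-3.141, 0.0, 0.33]
wrist_force: [1.1, -0.5, 0.8]
finger_gap: 0.992
([-0.001, 0.0, -0.001], [0.0834, -0.0359, 0.0])
```

View pics/w1.png

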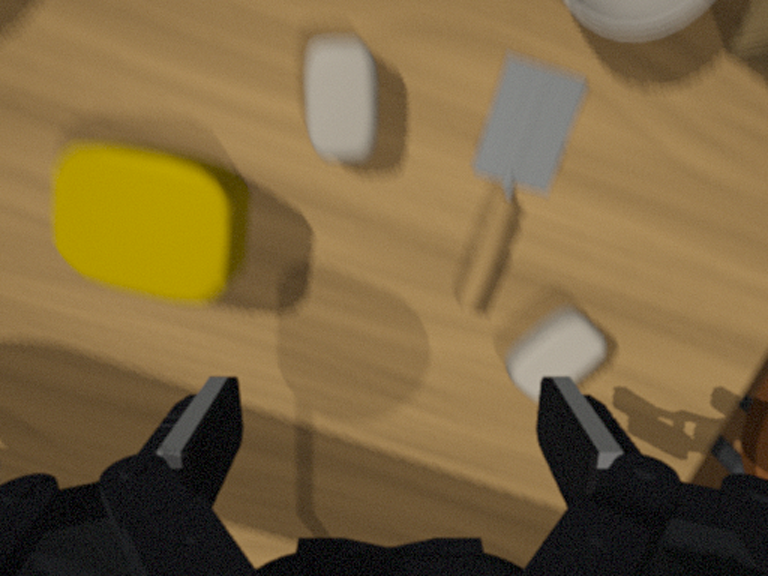

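```bash
cat >> h.py <<'E'
def obj(P,c,rad,zmin,tol=.002):
    c=np.array(c); rr=np.linalg.norm(P[...,:2]-c,axis=-1)
    m=((rr<rad)&(P[...,2]>zmin)&(P[...,2]<.2)).astype(np.uint8)
    n,lab,st,_=cv2.connectedComponentsWithStats(m,connectivity=4); m=lab==1+st[1:,4].argmax()
    Q=P[m]; rng=np.random.default_rng(0); best=np.zeros(len(Q),bool)
    for _ in range(400):
        a=Q[rng.choice(len(Q),3)]; nn=np.cross(a[1]-a[0],a[2]-a[0]); l=np.linalg.norm(nn)
        if l<1e-6 or abs(nn[2]/l)<.93: continue
        inl=abs((Q-a[0])@(nn/l))<tol
        if inl.sum()>best.sum(): best=inl
    q=Q[best]; co=np.linalg.lstsq(np.c_[q[:,:2],np.ones(len(q))],q[:,2],rcond=None)[0]
    def rect(S):
        (cx,cy),(w,h),a=cv2.minAreaRect((S[:,:2]*1000).astype(np.float32))
        return np.round([cx,cy,max(w,h),min(w,h),a if w>h else a+90],1)
    r=rect(q)
    print(len(Q),'all',rect(Q),'top',r,'slope %.1f fall %.1f'%(np.degrees(np.arctan(np.hypot(*co[:2]))),np.degrees(np.arctan2(-co[1],-co[0]))),'zc %.4f'%(co@[*(r[:2]/1000),1]))
E
python3 - <<'E'
from h import *
P=np.load('w1.npz')['P']; obj(P,(.46,-.32),.07,.012)
print(rel([.45,.16,.30],down(19)))
E
python3 -m pendant '[[[0,0,0],[0.03,-0.03,0],0.085],[[0,0,0],[0.06,-0.06,0],0.085],[[0,0,0],[0.08,-0.1,0],0.085],[[0,0,0],[0.1,-0.135,0],0.085],[[0,0,0],[0.12,-0.17,0],0.085],[[0,0,0],[0.14,-0.205,0],0.085],[[0,0,0],[0.16,-0.24,0],0.085],[[0,0,0],[0.18,-0.275,0],0.085]]'
python3 -c "
from h import *
print(rel([.45,.16,.30],down(19)))"
```

```text
3398 all [ 462.7 -322.9   81.4   51.6   18.9] top [ 462.5 -322.7   78.6   47.8   18.5] slope 0.3 fall 118.4 zc 0.0323
([-0.004, -0.006, 0.004], [0.2256, -0.4879, 0.0034])
time: 1.48
tcp_pos: [0.4724, -0.0624, 0.3]
eef_rot: [-3.141, 0.0, 0.331]
wrist_force: [1.3, 0.2, 0.6]
finger_gap: 0.996
([-0.0, 0.0, -0.001], [0.0511, -0.2176, 0.0])
```

```bash
python3 -m pendant '[[[0,0,0],[0.01,-0.036,0],0.085],[[0,0,0],[0.02,-0.072,0],0.085],[[0,0,0],[0.03,-0.108,0],0.085],[[0,0,0],[0.04,-0.144,0],0.085],[[0,0,0],[0.045,-0.18,0],0.085],[[0,0,0],[0.05,-0.21,0],0.085],[[0,0,0],[0.05,-0.217,0],0.085],[[0,0,0],[0.05,-0.217,0],0.085]]'
python3 - <<'E'
from h import *
im,d,P=cam("wrist"); save('w2.png',im); np.savez('w2.npz',im=im,P=P)
obj(P,(.52,.06),.11,.06)
obj(P,(.511,.267),.075,.012)
E
```

```text
time: 2.15
tcp_pos: [0.4485, 0.1586, 0.2999]
eef_rot: [-3.141, 0.001, 0.335]
wrist_force: [0.3, 0.1, -0.2]
finger_gap: 0.993
15183 all [523.2  59.  148.  109.9 148.6] top [522.6  59.  144.7 107.8 148.3] slope 12.0 fall -31.9 zc 0.0864
4874 all [512.2 266.9  99.4  55.9  25.5] top [512.4 266.6  96.6  52.6  26. ] slope 12.0 fall -153.4 zc 0.0374
```

View pics/w2.png

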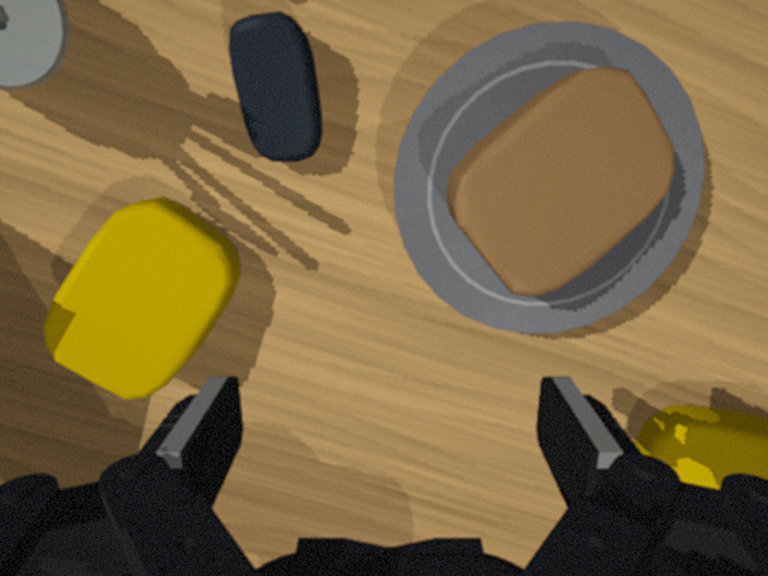

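The wrist view shows the wedge at (277,87) and the base stone at (565,180). The slopes both come out at 12.0° and the sizes agree with those given. I go for the wedge next.

```bash
python3 -c "
from h import *
print(rel([.5123,.2668,.12],down(26)))"
```

```text
([0.001, 0.001, -0.121], [0.0956, -0.0829, 0.1798])
```

```bash
python3 -m pendant '[[[0,0,-0.06],[0.025,-0.022,0.02],0.085],[[0,0,-0.12],[0.05,-0.044,0.04],0.085],[[0,0,-0.12],[0.072,-0.064,0.06],0.085],[[0,0,-0.12],[0.09,-0.078,0.09],0.085],[[0,0,-0.121],[0.0956,-0.0829,0.12],0.085],[[0,0,-0.121],[0.0956,-0.0829,0.15],0.085],[[0,0,-0.121],[0.0956,-0.0829,0.175],0.085],[[0,0,-0.121],[0.0956,-0.0829,0.18],0.085]]'
python3 -c "
from h import *
print(rel([.5123,.2668,.026],down(26)))"
```

```text
time: 2.87
tcp_pos: [0.5112, 0.2638, 0.1156]
eef_rot: [-3.141, 0.009, 0.45]
wrist_force: [-0.8, -0.6, -0.2]
finger_gap: 0.994
([-0.001, 0.009, -0.004], [0.0031, -0.0021, 0.0896])
```

```bash
python3 -m pendant '[[[0,0,0],[0,0,0.02],0.085],[[0,0,0],[0,0,0.04],0.085],[[0,0,0],[0,0,0.06],0.085],[[0,0,0],[0,0,0.075],0.085],[[0,0,0],[0,0,0.085],0.085],[[0,0,0],[0,0,0.085],0.085]]'
python3 -c "
from h import *
print(rel([.5123,.2668,.026],down(26)))"
```

```text
time: 3.37
tcp_pos: [0.513, 0.2651, 0.034]
eef_rot: [-3.141, 0.003, 0.45]
wrist_force: [0.0, -0.5, 0.0]
finger_gap: 0.992
([-0.0, 0.003, -0.004], [0.0001, -0.0018, 0.008])
```

```bash
python3 -m pendant '[[[0,0,0],[0,-0.001,0.005],0.085],[[0,0,0],[0,-0.001,0.009],0.085],[[0,0,0],[0,-0.001,0.009],0.065],[[0,0,0],[0,-0.001,0.009],0.055],[[0,0,0],[0,-0.001,0.009],0.045],[[0,0,0],[0,-0.001,0.009],0.04],[[0,0,0],[0,-0.001,0.009],0.04],[[0,0,0],[0,-0.001,0.009],0.04]]'
python3 -m pendant '[[[0,0,0],[0,0,0],0.04],[[0,0,0],[0,0,0],0.04],[[0,0,0],[0,0,0],0.04]]'
python3 -c "
from h import *
print(rel([.5123,.2668,.026],down(26)))"
```

```text
time: 4.03
tcp_pos: [0.5131, 0.2678, 0.0271]
eef_rot: [3.141, -0.002, 0.452]
wrist_force: [-1.2, 0.9, 7.1]
finger_gap: 0.644
time: 4.28
tcp_pos: [0.513, 0.2678, 0.0271]
eef_rot: [3.141, -0.002, 0.452]
wrist_force: [-0.5, 0.4, 5.2]
finger_gap: 0.645
([0.0, -0.002, -0.002], [-0.0011, 0.0006, 0.0011])
```

```bash
python3 -m pendant '[[[0,0,0],[0,0,-0.01],0.03],[[0,0,0],[0,0,-0.03],0.03],[[0,0,0],[0,0,-0.06],0.03],[[0,0,0],[0,0,-0.09],0.03],[[0,0,0],[0,0,-0.12],0.03],[[0,0,0],[0,0,-0.15],0.03],[[0,0,0],[0,0,-0.165],0.03],[[0,0,0],[0,0,-0.17],0.03]]'
python3 - <<'E'
from h import *
rot=down(-31.7,12)
N=R.from_euler('z',-31.7,degrees=True)*R.from_euler('y',12,degrees=True)
for c in (.08,):
    p=np.array([.5228,.059,.0864])+N.apply([.001,0,.0271+c]); print(p,rel(p,rot),rel(p,down(-31.7)))
E
```

```text
time: 4.95
tcp_pos: [0.5134, 0.2678, 0.1991]
eef_rot: [3.141, -0.005, 0.452]
wrist_force: [1.3, 0.1, -4.1]
finger_gap: 0.642
[0.54257752 0.04678515 0.1909517 ] ([0.104, -0.196, 1.002], [-0.0704, 0.2116, 0.008]) ([-0.001, -0.005, 1.005], [-0.0704, 0.2116, 0.008])
```

```bash
python3 -m pendant '[[[0.005,-0.01,0.05],[-0.003,0.01,0],0.03],[[0.015,-0.03,0.15],[-0.01,0.03,0],0.03],[[0.026,-0.05,0.25],[-0.018,0.053,0],0.03],[[0.036,-0.07,0.35],[-0.025,0.075,0.002],0.03],[[0.047,-0.09,0.45],[-0.032,0.096,0.003],0.03],[[0.058,-0.11,0.56],[-0.04,0.118,0.004],0.03],[[0.069,-0.13,0.66],[-0.047,0.14,0.005],0.03],[[0.079,-0.15,0.76],[-0.053,0.161,0.006],0.03]]'
python3 - <<'E'
from h import *
rot=down(-31.7,12)
N=R.from_euler('z',-31.7,degrees=True)*R.from_euler('y',12,degrees=True)
p=np.array([.5228,.059,.0864])+N.apply([.001,0,.0271+.08]); print(p,rel(p,rot))
E
```

```text
time: 5.62
tcp_pos: [0.5338, 0.0983, 0.1885]
eef_rot: [-3.126, 0.169, -0.314]
wrist_force: [-0.1, 0.4, -5.0]
finger_gap: 0.644
[0.54257752 0.04678515 0.1909517 ] ([0.03, -0.038, 0.236], [0.0235, 0.0462, -0.0072])
```

```bash
python3 -m pendant '[[[0.01,-0.012,0.08],[0.008,0.015,-0.002],0.03],[[0.02,-0.025,0.16],[0.016,0.03,-0.005],0.03],[[0.03,-0.038,0.22],[0.022,0.042,-0.007],0.03],[[0.03,-0.038,0.236],[0.0235,0.046,-0.007],0.03],[[0.03,-0.038,0.236],[0.0235,0.046,-0.007],0.03],[[0.03,-0.038,0.236],[0.0235,0.046,-0.007],0.03]]'
python3 - <<'E'
from h import *
rot=down(-31.7,12)
N=R.from_euler('z',-31.7,degrees=True)*R.from_euler('y',12,degrees=True)
p=np.array([.5228,.059,.0864])+N.apply([.001,0,.0271+.08]); print(p,rel(p,rot),sensors.observe()['joints'])
im,d,P=cam("wrist"); save('w3.png',im); np.savez('w3.npz',im=im,P=P)
E
```

```text
time: 6.12
tcp_pos: [0.5432, 0.0488, 0.1915]
eef_rot: [-3.139, 0.208, -0.548]
wrist_force: [-0.1, 0.2, -5.4]
finger_gap: 0.641
[0.54257752 0.04678515 0.1909517 ] ([-0.002, -0.002, 0.006], [0.0006, 0.002, 0.0004]) [-0.15767914  0.56334705  1.57991962  0.08721457  1.19110235  1.92074456]
```

View pics/w3.png

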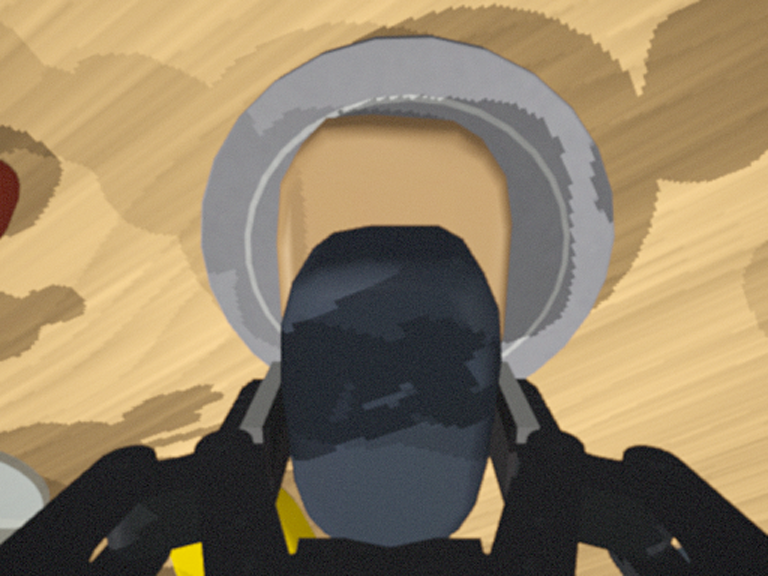

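The wedge (390,380 in the picture) is held square, with its thick end over the low end of the sandstone. I check that its top is level and where its centre lies.

```bash
python3 - <<'E'
from h import *
z=np.load('w3.npz'); P=z['P']; m=np.zeros(P.shape[:2],bool); m[165:345,205:320]=1
c=sensors.observe()['tcp_pos'][:2]
Pm=np.where(m[...,None],P,np.nan)
obj(Pm,c,.075,.13,.0015)
obj(P,(.5228,.059),.12,.06,.0015)
p=sensors.observe(); print(p['tcp_pos'],p['eef_rot'])
N=down(-31.7,12)
# wedge extents in tool axes
Q=Pm[(Pm[...,2]>.15)&(Pm[...,2]<.25)]; W=R.from_euler('xyz',p['eef_rot']); q=W.inv().apply(Q-p['tcp_pos'])
print(np.percentile(q,[.3,1,50,99,99.7],axis=0).round(4))
E
```

```text
1886 all [582.7  24.8  43.9  11.7  65.3] top [583.7  21.9  37.8   6.5  58.9] slope 16.6 fall -34.5 zc 0.1987
17269 all [543.4  41.5 115.6  96.2  51.2] top [546.1  40.9 109.6  86.2  52.8] slope 12.2 fall -32.4 zc 0.0801
[0.54319606 0.04920923 0.19172213] [-3.13872194  0.20731641 -0.54681106]
[[-0.0312 -0.0209 -0.0202]
 [-0.0301 -0.0197 -0.0198]
 [ 0.0179  0.0021 -0.0135]
 [ 0.0494  0.024  -0.0029]
 [ 0.0496  0.0253  0.0009]]
```

```bash
python3 - <<'E'
from h import *
P=np.load('w3.npz')['P']; p=sensors.observe(); W=R.from_euler('xyz',p['eef_rot'])
q=W.inv().apply(P[165:345,205:320].reshape(-1,3)-p['tcp_pos']); q=q[np.isfinite(q[:,0])&(abs(q[:,1])<.018)&(q[:,0]>-.03)&(q[:,0]<.038)&(abs(q[:,2])<.03)]
print(len(q))
for a in np.arange(-.03,.04,.01):
    k=q[abs(q[:,0]-a)<.004]; print(a.round(2),len(k),np.median(k,0).round(4) if len(k) else '')
co=np.linalg.lstsq(np.c_[q[:,:2],np.ones(len(q))],q[:,2],rcond=None)[0]; r=abs(q[:,:2]@co[:2]+co[2]-q[:,2])<.002
co=np.linalg.lstsq(np.c_[q[r,:2],np.ones(r.sum())],q[r,2],rcond=None)[0];print(np.degrees(np.arctan(co[:2])),co[2])
N=down(-31.7,12); Nw=R.from_euler('z',-31.7,degrees=True)*R.from_euler('y',12,degrees=True)
for c in (.012,.003,0): 
    t=np.array([.5228,.059,.0864])+Nw.apply([.0005,0,.0271+c]); print(c,t,rel(t,N))
E
```

```text
13065
-0.03 532 [-0.028  -0.0002 -0.0044]
-0.02 1131 [-0.0199 -0.0002 -0.0061]
-0.01 1274 [-0.0098 -0.0001 -0.0083]
0.0 1443 [ 0.0001 -0.0001 -0.0104]
0.01 1595 [ 0.0101 -0.     -0.0125]
0.02 1799 [ 0.0201  0.0001 -0.0146]
0.03 2028 [ 0.03    0.0001 -0.0167]
0.04 560 [ 0.037   0.0005 -0.0182]
[-11.95257758  -0.14000891] -0.010341562687637222
0.012 [0.53013265 0.05447126 0.12454162] ([-0.002, -0.002, 0.006], [0.0002, 0.0025, 0.0686])
0.003 [0.52854061 0.05545453 0.11573829] ([-0.002, -0.002, 0.006], [0.0002, 0.0025, 0.0776])
0 [0.52800993 0.05578228 0.11280384] ([-0.002, -0.002, 0.006], [0.0002, 0.0025, 0.0806])
```

The grip is exact: the top slopes 11.95° in the tool frame and lies 10.3 mm above the TCP. I lower it along the tool axis.

```bash
python3 -m pendant '[[[0,0,0.003],[0,0.001,0.01],0.03],[[0,0,0.006],[0,0.002,0.025],0.03],[[0,0,0.006],[0,0.0025,0.04],0.03],[[0,0,0.006],[0,0.0025,0.054],0.03],[[0,0,0.006],[0,0.0025,0.064],0.03],[[0,0,0.006],[0,0.0025,0.07],0.03],[[0,0,0.006],[0,0.0025,0.072],0.03],[[0,0,0.006],[0,0.0025,0.072],0.03]]'
python3 - <<'E'
from h import *
N=down(-31.7,12); Nw=R.from_euler('z',-31.7,degrees=True)*R.from_euler('y',12,degrees=True)
t=np.array([.5228,.059,.0864])+Nw.apply([.0005,0,.0271]); print(t,rel(t,N))
E
```

```text
time: 6.83
tcp_pos: [0.5303, 0.0544, 0.1215]
eef_rot: [-3.14, 0.206, -0.554]
wrist_force: [-0.5, -0.2, -4.4]
finger_gap: 0.643
[0.52800993 0.05578228 0.11280384] ([-0.002, -0.004, -0.0], [-0.0009, 0.0, 0.0091])
```

```bash
python3 -m pendant '[[[-0.002,-0.003,0],[-0.0005,0,0.002],0.03],[[-0.002,-0.003,0],[-0.0005,0,0.004],0.03],[[-0.002,-0.003,0],[-0.0005,0,0.0055],0.03],[[-0.002,-0.003,0],[-0.0005,0,0.0065],0.03],[[-0.002,-0.003,0],[-0.0005,0,0.0075],0.03],[[-0.002,-0.003,0],[-0.0005,0,0.0075],0.03]]'
python3 -m pendant '[[[0,0,0],[0,0,0.0005],0.03],[[0,0,0],[0,0,0.001],0.03],[[0,0,0],[0,0,0.001],0.03]]'
python3 -c "
from h import *
N=down(-31.7,12); Nw=R.from_euler('z',-31.7,degrees=True)*R.from_euler('y',12,degrees=True)
t=np.array([.5228,.059,.0864])+Nw.apply([.0005,0,.0271]); print(t,rel(t,N),sensors.observe()['moment'])"
```

```text
time: 7.33
tcp_pos: [0.5288, 0.055, 0.1147]
eef_rot: [3.142, 0.208, -0.554]
wrist_force: [-0.1, -0.6, -5.7]
finger_gap: 0.647
time: 7.58
tcp_pos: [0.5286, 0.0551, 0.1137]
eef_rot: [3.142, 0.208, -0.554]
wrist_force: [0.4, 0.2, -5.2]
finger_gap: 0.647
[0.52800993 0.05578228 0.11280384] ([-0.0, -0.001, -0.001], [-0.0007, -0.0002, 0.001]) [-0.11233795 -0.19936532  0.00534405]
```

```bash
python3 -m pendant '[[[0,-0.001,0],[-0.0005,0,0.0005],0.03],[[0,-0.001,0],[-0.0005,0,0.001],0.03],[[0,-0.001,0],[-0.0005,0,0.001],0.03]]'
python3 -m pendant '[[[0,0,0],[0,0,0.0004],0.03],[[0,0,0],[0,0,0.0008],0.03],[[0,0,0],[0,0,0.0008],0.03]]'
```

```text
time: 7.83
tcp_pos: [0.528, 0.0555, 0.1127]
eef_rot: [3.141, 0.209, -0.554]
wrist_force: [1.0, 0.8, -4.9]
finger_gap: 0.647
time: 8.08
tcp_pos: [0.528, 0.0556, 0.1122]
eef_rot: [-3.142, 0.209, -0.554]
wrist_force: [-0.3, 0.1, -2.3]
finger_gap: 0.647
```

```bash
python3 -m pendant '[[[0,0,0],[0,0,0.0004],0.03],[[0,0,0],[0,0,0.0006],0.03],[[0,0,0],[0,0,0.0006],0.03]]'
```

```text
time: 8.33
tcp_pos: [0.528, 0.0556, 0.1122]
eef_rot: [-3.141, 0.209, -0.554]
wrist_force: [-0.5, -1.0, 3.5]
finger_gap: 0.64
```

```bash
python3 -m pendant '[[[0,0,0],[0,0,0],0.056],[[0,0,0],[0,0,0],0.06],[[0,0,0],[0,0,0],0.066],[[0,0,0],[0,0,0],0.074],[[0,0,0],[0,0,0],0.082],[[0,0,0],[0,0,0],0.085],[[0,0,0],[0,0,0],0.085],[[0,0,0],[0,0,0],0.085]]'
python3 -m pendant '[[[0,0,0],[0,0,-0.005],0.085],[[0,0,0],[0,0,-0.015],0.085],[[0,0,0],[0,0,-0.03],0.085],[[0,0,0],[0,0,-0.05],0.085],[[0,0,0],[0,0,-0.075],0.085],[[0,0,0],[0,0,-0.1],0.085],[[0,0,0],[0,0,-0.125],0.085],[[0,0,0],[0,0,-0.14],0.085]]'
python3 - <<'E'
from h import *
im,d,P=cam("wrist"); save('w4.png',im); np.savez('w4.npz',im=im,P=P)
obj(P,(.529,.056),.075,.109,.0015)
E
```

```text
time: 9.0
tcp_pos: [0.5278, 0.0557, 0.1114]
eef_rot: [3.141, 0.209, -0.554]
wrist_force: [-0.1, 0.1, 1.0]
finger_gap: 0.996
time: 9.67
tcp_pos: [0.5542, 0.0398, 0.2522]
eef_rot: [-3.14, 0.204, -0.554]
wrist_force: [0.4, 0.4, 0.5]
finger_gap: 0.999
7119 all [529.1  53.8  99.2  55.7 148.3] top [529.4  53.6  97.3  51.8 148.8] slope 0.2 fall 28.1 zc 0.1223
```

View pics/w4.png

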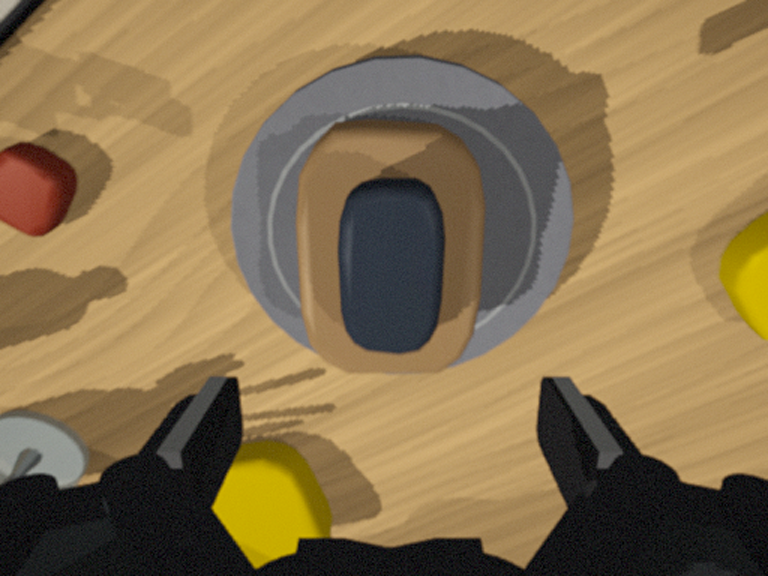

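The wedge is bedded at (392,265) in the picture: top level to 0.2°, centre (529.4,53.6), height 122.3 mm (122.2 expected). Next is the cap.

```bash
python3 -c "
from h import *
print(rel([.4626,-.3228,.15],down(18.7)))"
```

```text
([-0.091, 0.184, -0.878], [0.1296, 0.3575, 0.0787])
```

```bash
python3 -m pendant '[[[-0.005,0.01,-0.05],[0.005,0.02,0],0.085],[[-0.015,0.03,-0.14],[0.02,0.055,0.01],0.085],[[-0.026,0.052,-0.25],[0.036,0.1,0.022],0.085],[[-0.037,0.075,-0.36],[0.052,0.144,0.032],0.085],[[-0.048,0.098,-0.47],[0.068,0.187,0.041],0.085],[[-0.059,0.12,-0.57],[0.083,0.229,0.05],0.085],[[-0.069,0.14,-0.67],[0.098,0.27,0.06],0.085],[[-0.077,0.156,-0.75],[0.11,0.304,0.067],0.085]]'
python3 -c "
from h import *
print(rel([.4626,-.3228,.15],down(18.7)))"
```

```text
time: 10.38
tcp_pos: [0.4763, -0.2493, 0.1652]
eef_rot: [-3.125, 0.038, 0.204]
wrist_force: [0.6, -0.6, -0.1]
finger_gap: 0.998
([-0.019, 0.037, -0.122], [-0.0277, 0.0695, 0.0151])
```

```bash
python3 -m pendant '[[[-0.008,0.015,-0.05],[-0.01,0.025,0.005],0.085],[[-0.016,0.03,-0.1],[-0.02,0.047,0.01],0.085],[[-0.019,0.036,-0.122],[-0.026,0.06,0.015],0.085],[[-0.019,0.036,-0.122],[-0.0277,0.062,0.015],0.085],[[-0.019,0.036,-0.122],[-0.0277,0.062,0.015],0.085],[[-0.019,0.036,-0.122],[-0.0277,0.062,0.015],0.085]]'
python3 -c "
from h import *
print(rel([.4626,-.3228,.022],down(18.7)))"
```

```text
time: 10.88
tcp_pos: [0.4617, -0.3132, 0.1507]
eef_rot: [-3.14, 0.002, 0.32]
wrist_force: [-0.4, 0.7, 0.0]
finger_gap: 0.992
([-0.001, 0.002, -0.006], [-0.0019, 0.0096, 0.1287])
```

```bash
python3 -m pendant '[[[0,0.002,-0.006],[-0.001,0.005,0.02],0.085],[[0,0.002,-0.006],[-0.002,0.0095,0.045],0.085],[[0,0.002,-0.006],[-0.002,0.0095,0.07],0.085],[[0,0.002,-0.006],[-0.002,0.0095,0.09],0.085],[[0,0.002,-0.006],[-0.002,0.0095,0.1],0.085],[[0,0.002,-0.006],[-0.002,0.0095,0.105],0.085],[[0,0.002,-0.006],[-0.002,0.0095,0.105],0.085]]'
python3 -c "
from h import *
print(rel([.4626,-.3228,.024],down(18.7)))"
```

```text
time: 11.47
tcp_pos: [0.4629, -0.3226, 0.0451]
eef_rot: [-3.14, 0.0, 0.328]
wrist_force: [0.8, 0.0, 1.6]
finger_gap: 0.995
([-0.002, 0.0, 0.002], [-0.0004, 0.0001, 0.0211])
```

```bash
python3 -m pendant '[[[0,0,0],[0,0,0.01],0.085],[[0,0,0],[0,0,0.018],0.085],[[0,0,0],[0,0,0.021],0.085],[[0,0,0],[0,0,0.021],0.085],[[0,0,0],[0,0,0.021],0.065],[[0,0,0],[0,0,0.021],0.055],[[0,0,0],[0,0,0.021],0.045],[[0,0,0],[0,0,0.021],0.035]]'
python3 -m pendant '[[[0,0,0],[0,0,0],0.03],[[0,0,0],[0,0,0],0.03],[[0,0,0],[0,0,0],0.03],[[0,0,0],[0,0,0],0.03]]'
python3 -m pendant '[[[0,0,0],[0,0,-0.01],0.03],[[0,0,0],[0,0,-0.03],0.03],[[0,0,0],[0,0,-0.06],0.03],[[0,0,0],[0,0,-0.095],0.03],[[0,0,0],[0,0,-0.13],0.03],[[0,0,0],[0,0,-0.16],0.03],[[0,0,0],[0,0,-0.175],0.03],[[0,0,0],[0,0,-0.18],0.03]]'
python3 - <<'E'
from h import *
print(rel([.5293,.0537,.20],down(-31.4)))
im,d,P=cam("wrist"); p=sensors.observe(); W=R.from_euler('xyz',p['eef_rot']); save('w5.png',im)
q=W.inv().apply(P[150:,150:370].reshape(-1,3)-p['tcp_pos']); q=q[np.isfinite(q[:,0])&(abs(q[:,1])<.027)&(abs(q[:,0])<.055)&(abs(q[:,2])<.03)]
print(len(q),np.percentile(q,[.5,50,99.5],axis=0).round(4))
q=q[(abs(q[:,1])<.018)&(q[:,0]<.03)]
co=np.linalg.lstsq(np.c_[q[:,:2],np.ones(len(q))],q[:,2],rcond=None)[0]; r=abs(q[:,:2]@co[:2]+co[2]-q[:,2])<.002
co=np.linalg.lstsq(np.c_[q[r,:2],np.ones(r.sum())],q[r,2],rcond=None)[0];print(len(q),np.degrees(np.arctan(co[:2])),co[2])
E
```

```text
time: 12.13
tcp_pos: [0.4629, -0.324, 0.0252]
eef_rot: [3.141, -0.001, 0.327]
wrist_force: [0.1, 1.2, 4.1]
finger_gap: 0.599
time: 12.47
tcp_pos: [0.4629, -0.324, 0.0252]
eef_rot: [3.141, -0.001, 0.327]
wrist_force: [-1.1, 0.1, 5.9]
finger_gap: 0.592
time: 13.13
tcp_pos: [0.4636, -0.3248, 0.2079]
eef_rot: [3.137, -0.003, 0.327]
wrist_force: [0.3, 0.1, -3.2]
finger_gap: 0.598
([0.003, -0.005, 0.875], [0.1838, -0.3373, 0.0068])
23786 [[-0.0363 -0.0263 -0.0238]
 [ 0.0087  0.0006 -0.008 ]
 [ 0.042   0.0267  0.0154]]
13033 [-0.16677203 -0.17593875] -0.008221065763577921
```

```bash
python3 -m pendant '[[[0,0,0.04],[0.008,-0.015,0],0.03],[[0,0,0.13],[0.025,-0.045,0],0.03],[[0,0,0.23],[0.044,-0.08,0],0.03],[[0,0,0.33],[0.063,-0.115,0],0.03],[[0,0,0.43],[0.082,-0.15,0],0.03],[[0,0,0.53],[0.1,-0.185,0],0.03],[[0,0,0.62],[0.118,-0.217,0],0.03],[[0,-0.003,0.69],[0.133,-0.245,0],0.03]]'
python3 -c "
from h import *
print(rel([.5293,.0537,.20],down(-31.4)))"
```

```text
time: 13.85
tcp_pos: [0.5082, -0.0462, 0.2028]
eef_rot: [3.141, 0.008, -0.367]
wrist_force: [0.9, 0.0, -3.6]
finger_gap: 0.595
([0.001, 0.008, 0.181], [-0.0161, -0.1008, 0.0029])
```

```bash
python3 -m pendant '[[[0,0.002,0.06],[-0.005,-0.03,0],0.03],[[0,0.004,0.12],[-0.01,-0.06,0],0.03],[[0,0.006,0.17],[-0.014,-0.08,0.002],0.03],[[0,0.006,0.181],[-0.016,-0.092,0.002],0.03],[[0,0.006,0.181],[-0.016,-0.096,0.002],0.03],[[0,0.006,0.181],[-0.016,-0.096,0.002],0.03],[[0,0.006,0.181],[-0.016,-0.096,0.002],0.03]]'
python3 -c "
from h import *
print(rel([.5293,.0537,.152],down(-31.4)))"
```

```text
time: 14.43
tcp_pos: [0.5284, 0.0459, 0.2017]
eef_rot: [3.14, -0.002, -0.543]
wrist_force: [0.4, -0.8, -2.9]
finger_gap: 0.595
([0.002, -0.002, 0.005], [-0.0033, -0.0072, 0.0497])
```

```bash
python3 -m pendant '[[[0.002,-0.002,0.005],[-0.002,-0.004,0.01],0.03],[[0.002,-0.002,0.005],[-0.003,-0.007,0.022],0.03],[[0.002,-0.002,0.005],[-0.003,-0.007,0.034],0.03],[[0.002,-0.002,0.005],[-0.003,-0.007,0.043],0.03],[[0.002,-0.002,0.005],[-0.003,-0.007,0.047],0.03],[[0.002,-0.002,0.005],[-0.003,-0.007,0.049],0.03],[[0.002,-0.002,0.005],[-0.003,-0.007,0.049],0.03]]'
python3 -c "
from h import *
print(rel([.5293,.0537,.1475],down(-31.4)))"
```

```text
time: 15.02
tcp_pos: [0.5301, 0.0533, 0.1532]
eef_rot: [-3.14, -0.0, -0.55]
wrist_force: [-0.5, -0.0, -2.3]
finger_gap: 0.591
([-0.001, -0.0, -0.002], [-0.0009, 0.0001, 0.0057])
```

```bash
python3 -m pendant '[[[-0.002,0,-0.002],[-0.0007,0,0.0015],0.03],[[-0.002,0,-0.002],[-0.0007,0,0.003],0.03],[[-0.002,0,-0.002],[-0.0007,0,0.004],0.03],[[-0.002,0,-0.002],[-0.0007,0,0.0045],0.03],[[-0.002,0,-0.002],[-0.0007,0,0.0045],0.03]]'
python3 -m pendant '[[[0,0,0],[0,0,0.0005],0.03],[[0,0,0],[0,0,0.001],0.03],[[0,0,0],[0,0,0.001],0.03]]'
python3 -c "
from h import *
print(rel([.5293,.0537,.1475],down(-31.4)))"
```

```text
time: 15.43
tcp_pos: [0.5297, 0.0542, 0.1494]
eef_rot: [3.141, -0.002, -0.547]
wrist_force: [-0.0, 0.2, -2.7]
finger_gap: 0.597
time: 15.68
tcp_pos: [0.5296, 0.0541, 0.1482]
eef_rot: [3.141, -0.001, -0.547]
wrist_force: [-0.5, 0.0, -2.8]
finger_gap: 0.593
([0.0, -0.001, 0.001], [-0.0001, 0.0005, 0.0007])
```

```bash
python3 -m pendant '[[[0,0,0],[0,0,0.0005],0.03],[[0,0,0],[0,0,0.0008],0.03],[[0,0,0],[0,0,0.0008],0.03]]'
python3 -m pendant '[[[0,0,0],[0,0,0.0004],0.03],[[0,0,0],[0,0,0.0006],0.03],[[0,0,0],[0,0,0.0006],0.03]]'
```

```text
time: 15.93
tcp_pos: [0.5296, 0.0542, 0.1474]
eef_rot: [3.141, -0.001, -0.547]
wrist_force: [-0.4, -0.3, -3.3]
finger_gap: 0.595
time: 16.18
tcp_pos: [0.5297, 0.0541, 0.147]
eef_rot: [3.141, -0.001, -0.547]
wrist_force: [-0.8, -0.5, 0.5]
finger_gap: 0.594
```

```bash
python3 -m pendant '[[[0,0,0],[0,0,0.0003],0.03],[[0,0,0],[0,0,0.0003],0.03]]'
python3 -m pendant '[[[0,0,0],[0,0,0],0.052],[[0,0,0],[0,0,0],0.056],[[0,0,0],[0,0,0],0.062],[[0,0,0],[0,0,0],0.07],[[0,0,0],[0,0,0],0.08],[[0,0,0],[0,0,0],0.085],[[0,0,0],[0,0,0],0.085],[[0,0,0],[0,0,0],0.085]]'
python3 -m pendant '[[[0,0,0],[0,0,-0.005],0.085],[[0,0,0],[0,0,-0.015],0.085],[[0,0,0],[0,0,-0.03],0.085],[[0,0,0],[0,0,-0.05],0.085],[[0,0,0],[-0.01,0,-0.075],0.085],[[0,0,0],[-0.03,0,-0.1],0.085],[[0,0,0],[-0.05,0,-0.125],0.085],[[0,0,0],[-0.06,0,-0.14],0.085]]'
python3 - <<'E'
from h import *
im,d,P=cam("wrist"); save('w6.png',im); np.savez('w6.npz',im=im,P=P)
obj(P,(.529,.054),.075,.135,.0015)
im,d,P=cam("scene"); save('s6.png',im)
E
```

```text
time: 16.35
tcp_pos: [0.5298, 0.0541, 0.147]
eef_rot: [3.141, -0.002, -0.547]
wrist_force: [-1.4, -0.4, 2.5]
finger_gap: 0.597
time: 17.02
tcp_pos: [0.5297, 0.0541, 0.1465]
eef_rot: [3.141, -0.001, -0.547]
wrist_force: [0.5, -0.3, -0.8]
finger_gap: 0.996
time: 17.68
tcp_pos: [0.477, 0.0863, 0.2896]
eef_rot: [-3.14, -0.003, -0.547]
wrist_force: [-0.8, 0.2, -0.5]
finger_gap: 0.996
7056 all [530.2  52.7  82.5  51.6 150.2] top [530.8  52.5  79.   48.4 148.5] slope 0.4 fall 20.7 zc 0.1542
```

View pics/w6.png

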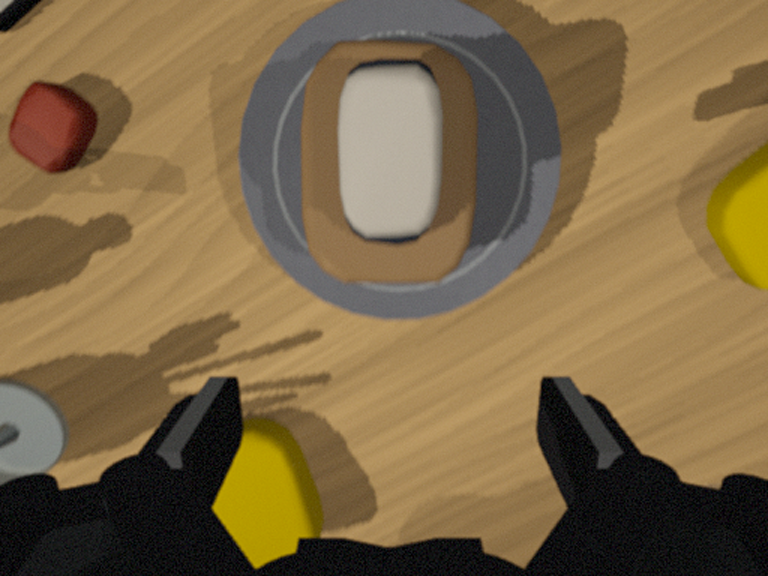

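View pics/s6.png

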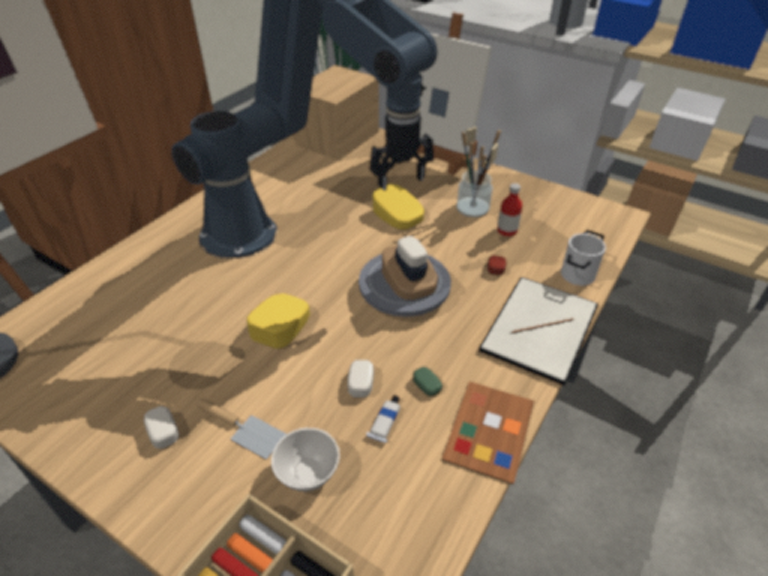

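The cap sits centred at (390,150) in the wrist picture. The scene view shows the cairn standing at (408,265) and the bystanders where they were. I check the base stone, then hand in.

```bash
python3 - <<'E'
from h import *
P=np.load('w6.npz')['P']; obj(P,(.5228,.059),.11,.06)
im,d,P=cam("wrist"); obj(P,(.529,.054),.075,.135,.0015)
print(job.close_job())
E
```

```text
17170 all [522.6  58.  147.  111.5 148.4] top [522.5  58.1 144.3 107.9 147.8] slope 12.2 fall -32.0 zc 0.0861
6976 all [530.   52.8  82.5  51.7 149. ] top [530.5  52.2  78.6  47.9 148.9] slope 0.3 fall -84.9 zc 0.1542
the job is handed in; nothing more can be done
None
```

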